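Wind up the wafer magazine and shut its keeper

ROBOT

A 7-joint arm with a two-finger parallel gripper is mounted at the origin on a cart in front of the work surface, level with it; the furniture and walls round the work are solid. World frame = base frame: x ahead of the robot, y to its left, z up, the work surface at z = 0. Lengths are in m, angles in rad, forces in N, time in s.
With the tool pointing down it reaches from about 0.4 to 0.875 m from the base axis. Payload 19.3 kg.
Tool frame: the origin (TCP) lies at the very end of the fingers, on their centre line; the grasp point (between the pads) lies 19 mm behind it; z points along the fingers, y is the line along which they close (so a half turn about z gives the same grasp; the last joint's range is limited). The gripper opens to 85 mm and grips with 20 to 120 N. Pads are 22 mm wide; open, the fingers measure 114 mm over their backs; the gripper's body (76 mm by 85 mm) begins 54 mm behind the grasp point. The pads swing forward as they close: fully open they stand 13 mm farther back than shut.
Start: joints at [1.205, 0.521, -0.036, 1.599, 0.021, 1.021, -0.113], TCP at [0.182, -0.598, 0.231] pointing down, gripper open.
Joint ranges: [-2.91, 2.91], [-0.3, 2.13], [-1.5, 1.42], [0.17, 2.43], [-1.26, 4.41], [0.16, 1.93], [-2.52, 2.52]. Speed limits (rad/s): [1.89, 1.89, 2.39, 2.39, 3.01, 3.01, 3.01].

INTERFACE

Orientations are given as [roll, pitch, yaw] about the fixed x, y, z axes, in that order (R = Rz(yaw) Ry(pitch) Rx(roll)).
In Python, from workcell import observe, grab_frame, job_done gives the robot as it stands.
- The arm moves only by the tool move_arm, never from a script. Its argument "plan" is a list that holds one entry, the list of rows, each a list of 7 numbers: the shift along the tool's x, y, z each as a share of 0.02 m, from -1 to 1, then the turn, a rotation vector about the tool's x, y, z each as a share of 6 degrees, from -1 to 1, then the opening, from -1 (shut) to 1 (fully open). A call has exactly 10 rows; each row shifts and turns the commanded pose from where the row before left it, along the tool's axes as they then stand; what a row does not reach is not made up. A row lasts 1/10 s, in which the tool goes at most 50 mm and 8.59 degrees, less where a joint would pass 70% of its speed; a pose out of reach is approached as far as the arm can. A call with a number of a shift or a turn outside -1 to 1 is refused whole. A call with a gripper value outside its range is refused whole. The fingers move at their own pace and stop on an object; "grip_force" is the grip in N (left out, the last holds). Time passes only in rows, so rows that do not move let the fingers close, or fill a call up. It gives the time, the measured TCP pose, the force, the opening and the grip force at its end, in the units of the state.
- observe(): the state, without advancing time (a new reading comes with each control period).
- grab_frame(name): name is "scene" or "side" or "wrist"; returns a dict with "color" (384x512x3 uint8, red, green, blue), "intrinsics" (3x3 intrinsics, pixels), "position" and "orientation" of the camera in the world; the wrist camera has in their place "tool_from_camera" (4x4, takes a point from camera to tool coordinates, whose origin is the TCP and whose axes are the flange's). Camera axes: x right, y down, z forward; pixel columns grow to the right and rows downward; lengths in m; the calibration is good to about 2 mm. A picture is of the moment at which its call begins: read the wrist's pose just before it. There is no depth.
- job_done(): hands the job in; it is judged then, once.
The state is a dict: "clock": time; "qpos": joint angles; "qd": joint speeds; "joint_efforts": joint torques, N m; "position": TCP position; "tool_rot": TCP orientation; "force": force on the tool from outside, world axes, zero at the start; "moment": the same for the moment, N m; "grip_width": finger opening in m; "finger_force": force on a finger pad.
Only numpy, scipy, OpenCV 4.12 (cv2) and the standard library are available. Lean on these libraries where they do the work, as an engineer would, in place of code of your own. Each camera call takes 0.05 s, during which the arm holds its last target. There are 200 camera calls.

TASK

Wind the crank of the blue wafer lift clockwise, as seen from above, until the red pointer stands in the green band of its scale. Each crank handle passes under the delivery shelf, where no gripper fits: let go before it and take the other handle. Then swing the keeper bar by its yellow post right across the magazine's mouth until it snaps home in its clip, and leave the cup, the tin and the kitchen timer where they are.

Things in the scene. Friction and masses are not known exactly. Their poses are not given: they have to be found in the camera images.
- wafer_lift: hand-cranked wafer lift bolted to the table: base 262 x 112 mm, blue gearbox in front (x -49 to 51, y +-50, top z 48 mm), open aluminium magazine behind (x 92 to 196, y +-56, rim top z 150 mm). Origin: on the table under the crank's axis; +x from the crank to the magazine (away from the robot), +y left, z up.
- shelf_edge (a point): middle of the front edge, top side, of the steel delivery shelf at the magazine's mouth, z 150 mm, 60 mm from the crank's axis; the shelf is 112 mm wide (y), 36 mm deep (to +x), 6 mm thick and lies over the far part of the crank's circle: handles pass under it, a gripper does not
- clip (a point): middle of the keeper's clip, right front corner of the mouth: a steel stop in front (top z 172 mm) and, 12 mm behind the shut bar, a round-nosed spring plunger of 18 mm that the bar must ride over
- crank (a joint): turn of the crank, rad; grows clockwise seen from above, without spring, stays where it is left (about 4 N at a handle). It starts between 1.5 and 6, runs against a stop at 16 and raises the stack and pointer 4.0 mm per rad (25 mm a turn). At 0 the crank arm lies along the lift's y axis, red handle at +y.
- crank_axis (a point): point on the crank's vertical axis at z 100 mm, near the height of the middle of the handles; x, y, z along the lift's
- grip_red_mid (a point): middle of the red upright crank handle, which spins freely on its pin: 24 mm diameter, 60 mm tall (z 66 to 126 mm), 60 mm from the crank's axis; this point is at z 98 mm. The flat crank arm below it is 20 mm wide, its top at z 65 mm.
- grip_black_mid (a point): middle of the black upright crank handle, like the red one, at the other end of the crank arm
- pointer (a point): tip of the red pointer in front of the scale plate; rises with the stack of wafers
- band_mid (a point): middle of the green band, 8 mm high, on the white scale plate (34 mm wide, 4 mm thick, z 126 to 218 mm) at the right of the magazine
- keeper (a joint): angle of the keeper bar, rad: 0 open (pointing to the lift's +x, along the left rim of the magazine), 1.571 shut (pointing to -y, across the front of the mouth, in its clip); turns clockwise seen from above. It stays where it is left; from about 1.38 rad it rides over a spring plunger (5 N or so at the post), which snaps up behind it at about 1.55.
- keeper_hinge (a point): point on the keeper's vertical hinge axis at the level of the bar, z 165 mm; bar 120 mm long, 10 mm wide, 8 mm thick
- keeper_post (a point): middle of the keeper's upright yellow post, 18 mm diameter, 40 mm tall (z 173 to 213 mm; this point z 195 mm), 94 mm from the hinge axis, fixed to the bar
- spice_cup: pale green cup standing in front of the lift, 71 mm wide, 41 mm tall; origin under its middle; to be left alone
- tin: round tin with a green and white side and white lid, 66 mm wide, 70 mm tall, behind the lift; origin under its middle; to be left alone
- kitchen_timer: white round kitchen timer with a red dial, 67 mm wide, 50 mm tall, to the left; origin under its middle; to be left alone

How it is judged:
On the way, in this order (a step that is already met when the one before it is completed fails the run):
1. the pointer stands in the green band, the keeper still open (z of pointer in the frame of band_mid between -0.0045 and 0.0045 m and value of joint keeper below 0.6 rad), for 0.3 s.
2. the keeper is shut in its clip (value of joint keeper above 1.53 rad), for 0.2 s.
At the end, for the whole second after the job is handed in: The pointer's tip is within 4.5 mm of the middle of the green band in height, the crank at rest, and the keeper bar is shut (joint above 1.53 rad) (z of pointer in the frame of band_mid between -0.0045 and 0.0045 m and value of joint keeper above 1.53 rad and velocity of joint crank between -0.1 and 0.1 rad/s); the robot touches nothing.
It fails at once if the pale green cup is pushed more than 25 mm or tipped over (distance of spice_cup from where it was at the start of the episode above 0.025 m or angle between spice_cup's own z axis and vertical above 0.4 rad).
It fails at once if the round tin is pushed more than 25 mm or tipped over (distance of tin from where it was at the start of the episode above 0.025 m or angle between tin's own z axis and vertical above 0.4 rad).
It fails at once if the kitchen timer is pushed more than 25 mm or tipped over (distance of kitchen_timer from where it was at the start of the episode above 0.025 m or angle between kitchen_timer's own z axis and vertical above 0.4 rad).
It also fails if it takes over 72 s, if anything falls off the work surface, if the arm or the gripper's body presses on something with over 40 N, if the wrist force passes 120 N, or if a joint passes its speed limit or range.

## Working session

There is one attempt and no reset: what is moved stays moved. The work goes in short steps, Python scripts to look and compute and a tool call to move; the robot and the scene stay as the last step left them, time stands still between calls to the robot, and variables do not carry over. Pictures are saved under pics/ and viewed, at most 10 in all, crops included, and the job is handed in when it is done.

Besides the shell and the picture viewer there is one more tool, called after "Emit:" by a JSON object that holds its "method" and its "body". move_arm: Moves the arm, as the interface text tells. Shift numbers are shares of 0.02 m and turn numbers shares of 6 degrees, none past 1 either way. Its arguments: {"type":"object","properties":{"plan":{"type":"array"},"grip_force":{"type":"number"}},"required":["plan"]}

```bash
mkdir -p pics; cat > h.py <<'E'
import numpy as np, cv2, json
from workcell import observe, grab_frame, job_done
from scipy.spatial.transform import Rotation as R
def rot(o):
    o=np.array(o,float)
    return o if o.shape==(3,3) else (R.from_euler('xyz',o).as_matrix() if o.size==3 else R.from_quat(o).as_matrix())
E
python3 - <<'E'
from h import *
s=observe(); print({k:np.round(v,3).tolist() for k,v in s.items()})
for n in("scene","side"):
    f=grab_frame(n); cv2.imwrite(f"pics/{n}0.png",f["color"][:,:,::-1])
    print(n,f["intrinsics"],f["position"],f["orientation"])
    np.save(f"{n}.npy",{k:f[k] for k in("intrinsics","position","orientation")},allow_pickle=True)
a=cv2.imread("pics/scene0.png");b=cv2.imread("pics/side0.png")
f=grab_frame("wrist");print(f["tool_from_camera"],f["intrinsics"])
E
```

```text
{'clock': 0.0, 'qpos': [1.205, 0.522, -0.036, 1.6, 0.021, 1.021, -0.113], 'qd': [-0.001, -0.0, 0.001, -0.001, -0.0, 0.002, -0.0], 'joint_efforts': [0.0, -92.709, 1.98, -36.993, 0.018, 0.008, 0.0], 'position': [0.182, -0.598, 0.231], 'tool_rot': [-3.14, 0.0, 0.296], 'force': [-0.275, -0.767, -0.185], 'moment': [0.0, -0.0, 0.04], 'finger_force': 0.0, 'grip_width': 0.085}
scene [[369.64974775   0.         248.46410498]
 [  0.         369.64974775 186.63817174]
 [  0.           0.           1.        ]] [ 0.17498989 -0.48834792  0.7719803 ] [-2.32207036  0.02088347 -0.65315976]
side [[469.2405127    0.         257.37644397]
 [  0.         469.2405127  181.13022266]
 [  0.           0.           1.        ]] [ 0.42640263 -1.06021241  0.76102821] [-2.08888851 -0.02123233 -0.12408826]
[[-1.31077592e-03 -9.65129131e-01 -2.61770974e-01  6.67672274e-02]
 [ 9.99998887e-01 -1.45150396e-03  3.44248610e-04 -8.05754796e-04]
 [-7.12205966e-04 -2.61770231e-01  9.65129960e-01 -1.43293615e-01]
 [ 0.00000000e+00  0.00000000e+00  0.00000000e+00  1.00000000e+00]] [[297.90068091   0.         255.96543126]
 [  0.         297.90068091 190.92483114]
 [  0.           0.           1.        ]]
```

View pics/scene0.png

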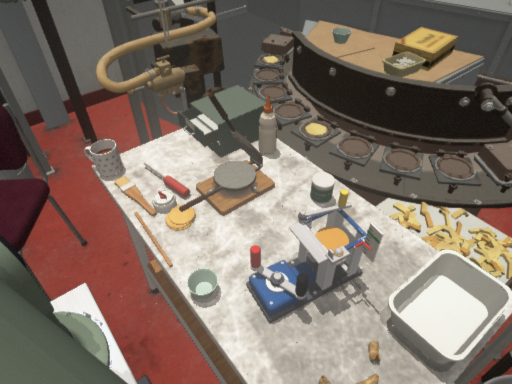

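View pics/side0.png

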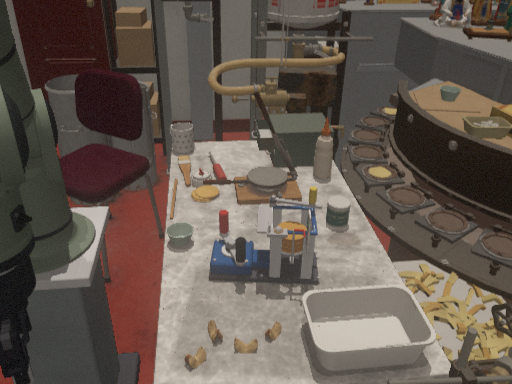

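The scene view has the lift at about (305,265): red handle (256,257), black (302,285), yellow post (343,198), cup (203,282). The side view has it at about (265,245). I'll enlarge both.

```bash
python3 - <<'E'
import cv2
a=cv2.imread("pics/scene0.png")[175:319,240:400];cv2.imwrite("pics/sc.png",cv2.resize(a,None,fx=5,fy=4.1667 if 0 else 5,interpolation=cv2.INTER_CUBIC)[:600] if 0 else cv2.resize(a[:120+0],None,fx=5,fy=5,interpolation=cv2.INTER_CUBIC) if 0 else cv2.resize(a,None,fx=4,fy=4,interpolation=cv2.INTER_CUBIC))
b=cv2.imread("pics/side0.png")[175:290,200:350];cv2.imwrite("pics/si.png",cv2.resize(b,None,fx=5,fy=5,interpolation=cv2.INTER_CUBIC))
E
```

```text
(no output)
```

View pics/sc.png

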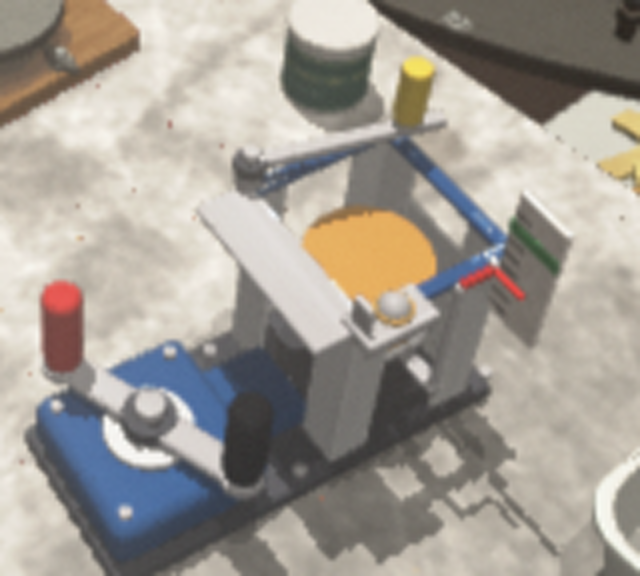

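View pics/si.png

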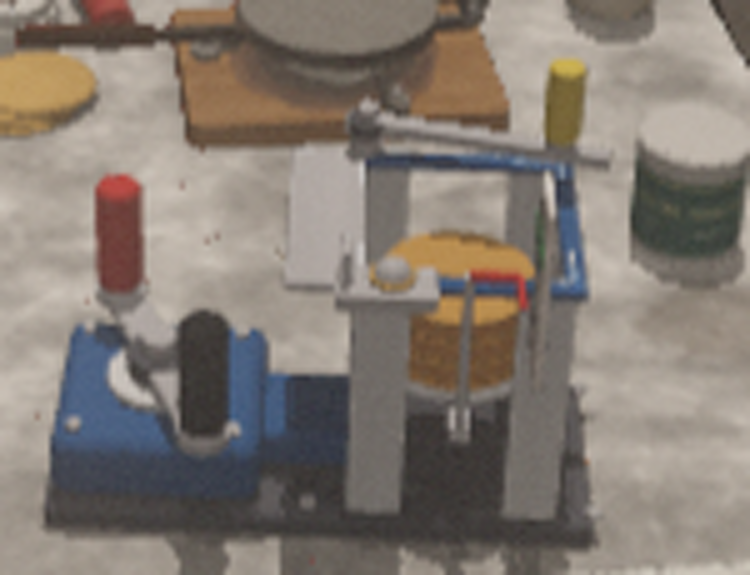

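Scene crop: red handle top (62,293), black top (250,402), pointer tip (522,297), band middle (533,250), post top (418,66), hinge (249,160). Side crop: red top (119,184), black top (203,320), post top (569,67), hinge (366,115), pointer (523,300). I'll fit the lift pose from these points.

```bash
cat >> h.py <<'E'
C={n:np.load(f"{n}.npy",allow_pickle=True).item() for n in("scene","side")}
def proj(n,P):
    c=C[n]; q=rot(c["orientation"]).T@(np.array(P,float)-c["position"]); q=c["intrinsics"]@q; return q[:2]/q[2]
def px(n,u):
    k,o=((4,(240,175)) if n=="scene" else (5,(200,175))); return (np.array(u,float)+.5)/k-.5+o
from scipy.optimize import least_squares
def tri(us,ui):
    f=lambda P:np.r_[proj("scene",P)-px("scene",us),proj("side",P)-px("side",ui)]
    r=least_squares(f,[.5,-.4,.1]); return r.x,np.abs(r.fun).max()
E
python3 - <<'E'
from h import *
pts=dict(redtop=((62,293),(119,184)),redbot=((64,368),(121,290)),blacktop=((250,402),(203,320)),posttop=((418,66),(569,67)),postbot=((409,122),(563,140)),
hinge=((249,160),(366,112)),ptr=((522,297),(523,302)),shelfL=((202,205),(300,148)),shelfR=((318,350),(286,285)),clipball=((396,303),(393,270)),hub=((150,400),(153,345)))
X={}
for k,(a,b) in pts.items(): X[k],e=tri(a,b); print(k,X[k].round(4),round(e,2))
# fit
def W(p,l): c,s=np.cos(p[2]),np.sin(p[2]); return np.array([p[0]+c*l[0]-s*l[1],p[1]+s*l[0]+c*l[1],l[2]])
def model(p):
    th=p[3]; r=np.array([60*np.sin(th),60*np.cos(th)])/1e3
    m=dict(redtop=[*r,.126],blacktop=[*-r,.126],shelfL=[.06,.056,.15],shelfR=[.06,-.056,.15],redbot=[*r,.066])
    return m
def f(p):
    o=[]
    for k,l in model(p).items():
        for n,u in zip(("scene","side"),pts[k]): o.append(proj(n,W(p,l))-px(n,u))
    return np.concatenate(o)
c0=(X["redtop"]+X["blacktop"])/2
r=least_squares(f,[c0[0],c0[1],-.1,5.6],loss="soft_l1"); p=r.x
print("lift",p,np.degrees(p[2:]),np.abs(f(p)).round(2))
c,s=np.cos(p[2]),np.sin(p[2])
for k in X: d=X[k]-[p[0],p[1],0]; print(k,"lift",(np.array([c*d[0]+s*d[1],-s*d[0]+c*d[1],d[2]])*1e3).round(1))
np.save("lift.npy",p)
# scale plate: fit plate x,y in lift with z 126..218 from scene corners
uv=[(549,213),(511,322)]
g=lambda q:np.concatenate([proj("scene",W(p,[q[0],q[1],z]))-px("scene",u) for z,u in zip((.218,.126),uv)])
q=least_squares(g,[.15,-.08]).x; print("plate",q,g(q))
for nm,u in(("band",(533,250)),("bandtop",(535,245)),("bandbot",(531,255)),("tip",(522,297))):
    h=least_squares(lambda z:proj("scene",W(p,[q[0],q[1],z[0]]))-px("scene",u),[.15]); print(nm,h.x,h.fun)
E
```

```text
redtop [ 0.4771 -0.0945  0.1249] 0.34
redbot [ 0.4758 -0.0981  0.0623] 0.2
blacktop [ 0.5086 -0.2085  0.1251] 0.68
posttop [ 0.6837 -0.1465  0.2113] 0.29
postbot [ 0.6826 -0.1493  0.172 ] 0.16
hinge [ 0.5941 -0.1136  0.1703] 0.21
ptr [ 0.6394 -0.2649  0.1657] 0.01
shelfL [ 0.5637 -0.1101  0.1502] 0.14
shelfR [ 0.5446 -0.2174  0.1484] 0.65
clipball [ 0.5905 -0.2259  0.159 ] 0.44
hub [ 0.492  -0.1513  0.0712] 1.56
lift [ 0.49356448 -0.15363399 -0.1808643   5.81830171] [-10.36276115 333.3641317 ] [0.12 0.55 0.18 0.33 1.31 0.89 1.51 0.18 0.63 0.21 0.35 0.2  0.17 1.41
 0.24 0.53 0.16 1.99 0.13 1.56]
redtop lift [-26.8  55.2 124.9]
redbot lift [-27.5  51.4  62.3]
blacktop lift [ 24.7 -51.2 125.1]
posttop lift [185.7  41.2 211.3]
postbot lift [185.2  38.2 172. ]
hinge lift [ 91.7  57.5 170.3]
ptr lift [163.5 -83.2 165.7]
shelfL lift [ 61.1  55.5 150.2]
shelfR lift [ 61.7 -53.5 148.4]
clipball lift [108.3 -53.7 159. ]
hub lift [-2.   2.  71.2]
plate [ 0.17373288 -0.07477387] [-0.05148874 -0.62235294  0.05469809  0.63174907]
band [0.18720604] [0.62689159 0.20659842]
bandtop [0.1912042] [0.54746784 0.18042353]
bandbot [0.1831782] [0.70631533 0.23277331]
tip [0.15007891] [-0.38548492 -0.12704043]
```

```bash
cat >> h.py <<'E'
L=np.load("lift.npy")
def W(l,p=L): c,s=np.cos(p[2]),np.sin(p[2]); return np.array([p[0]+c*l[0]-s*l[1],p[1]+s*l[0]+c*l[1],l[2]])
def toL(w,p=L): c,s=np.cos(p[2]),np.sin(p[2]); d=np.array(w)-[p[0],p[1],0]; return np.array([c*d[0]+s*d[1],-s*d[0]+c*d[1],d[2]])
def pose(): s=observe(); return np.array(s["position"]),R.from_euler('xyz',s["tool_rot"])
def rows(way,g,start=None):
    """way: list of (xyz world, yaw), one per row; tool down"""
    p,r=start or pose(); out=[]
    for q,y in way:
        r2=R.from_euler('xyz',[np.pi,0,y]); d=r.inv().apply(np.array(q)-p)/.02; t=np.degrees((r.inv()*r2).as_rotvec())/6
        row=np.round(np.r_[d,t],2); out.append([*row.tolist(),g])
        p=p+r.apply(row[:3]*.02); r=r*R.from_rotvec(np.radians(row[3:]*6))
    while len(out)%10: out.append([0]*6+[g])
    for i in range(0,len(out),10): print(json.dumps(out[i:i+10]),"max",np.abs(np.array(out[i:i+10])[:,:6]).max())
    return p,r
def line(a,b,n,ya,yb): return [(np.array(a)+(np.array(b)-a)*i/n, ya+(yb-ya)*min(1,i/n)) for i in range(1,n+1)]
def arc(f0,f1,n,z,r=.06,yaw=L[2],c=(0,0)):
    return [(W([c[0]+r*np.cos(f),c[1]+r*np.sin(f),z]),yaw) for f in np.radians(np.linspace(f0,f1,n+1)[1:])]
E
python3 - <<'E'
from h import *
p,r=pose(); y=r.as_euler('xyz')[2]
rows(line(p,[*W([.026,-.0525,0])[:2],.2],30,y,L[2]),1)
E
```

```text
[[0.71, -0.46, 0.05, -0.01, 0.0, 0.15, 1], [0.7, -0.47, 0.05, 0.0, 0.0, 0.15, 1], [0.7, -0.48, 0.05, 0.0, 0.0, 0.16, 1], [0.69, -0.49, 0.06, 0.0, 0.0, 0.15, 1], [0.68, -0.51, 0.05, 0.0, 0.0, 0.15, 1], [0.67, -0.51, 0.05, 0.0, 0.0, 0.15, 1], [0.66, -0.52, 0.05, 0.0, 0.0, 0.15, 1], [0.66, -0.54, 0.05, 0.0, 0.0, 0.15, 1], [0.65, -0.54, 0.05, 0.0, 0.0, 0.16, 1], [0.63, -0.56, 0.05, 0.0, 0.0, 0.15, 1]] max 0.71
[[0.63, -0.57, 0.05, 0.0, 0.0, 0.15, 1], [0.62, -0.57, 0.06, 0.0, 0.0, 0.15, 1], [0.61, -0.59, 0.05, 0.0, -0.0, 0.15, 1], [0.6, -0.59, 0.05, 0.0, -0.0, 0.15, 1], [0.6, -0.61, 0.05, 0.0, -0.0, 0.16, 1], [0.58, -0.61, 0.05, 0.0, -0.0, 0.15, 1], [0.57, -0.62, 0.05, 0.0, -0.0, 0.15, 1], [0.56, -0.64, 0.05, 0.0, -0.0, 0.15, 1], [0.55, -0.64, 0.06, 0.0, -0.0, 0.15, 1], [0.55, -0.65, 0.05, 0.0, -0.0, 0.15, 1]] max 0.65
[[0.53, -0.65, 0.05, 0.0, -0.0, 0.16, 1], [0.52, -0.67, 0.05, 0.0, -0.0, 0.15, 1], [0.51, -0.68, 0.05, 0.0, -0.0, 0.15, 1], [0.5, -0.68, 0.05, 0.0, -0.0, 0.15, 1], [0.49, -0.69, 0.05, 0.0, -0.0, 0.15, 1], [0.48, -0.7, 0.05, 0.0, -0.0, 0.15, 1], [0.46, -0.7, 0.06, 0.0, -0.0, 0.16, 1], [0.46, -0.71, 0.05, 0.0, -0.0, 0.15, 1], [0.44, -0.73, 0.05, 0.0, -0.0, 0.15, 1], [0.44, -0.72, 0.05, 0.0, -0.0, 0.15, 1]] max 0.73
```

Emit:
{"method": "move_arm", "body": {"plan": [[[0.71,-0.46,0.05,0,0,0.15,1],[0.7,-0.47,0.05,0,0,0.15,1],[0.7,-0.48,0.05,0,0,0.16,1],[0.69,-0.49,0.06,0,0,0.15,1],[0.68,-0.51,0.05,0,0,0.15,1],[0.67,-0.51,0.05,0,0,0.15,1],[0.66,-0.52,0.05,0,0,0.15,1],[0.66,-0.54,0.05,0,0,0.15,1],[0.65,-0.54,0.05,0,0,0.16,1],[0.63,-0.56,0.05,0,0,0.15,1]]]}}

```text
clock: 1.15
position: [0.2916, -0.468, 0.2209]
tool_rot: [-3.141, 0.0, 0.136]
force: [0.5, -0.8, 0.3]
grip_width: 0.0853
finger_force: 0.0
```

Emit:
{"method": "move_arm", "body": {"plan": [[[0.63,-0.57,0.05,0,0,0.15,1],[0.62,-0.57,0.06,0,0,0.15,1],[0.61,-0.59,0.05,0,0,0.15,1],[0.6,-0.59,0.05,0,0,0.15,1],[0.6,-0.61,0.05,0,0,0.16,1],[0.58,-0.61,0.05,0,0,0.15,1],[0.57,-0.62,0.05,0,0,0.15,1],[0.56,-0.64,0.05,0,0,0.15,1],[0.55,-0.64,0.06,0,0,0.15,1],[0.55,-0.65,0.05,0,0,0.15,1]]]}}

```text
clock: 2.15
position: [0.4009, -0.3387, 0.2105]
tool_rot: [-3.141, 0.0, -0.022]
force: [1.0, 0.6, -0.1]
grip_width: 0.0854
finger_force: 0.0
```

Emit:
{"method": "move_arm", "body": {"plan": [[[0.53,-0.65,0.05,0,0,0.16,1],[0.52,-0.67,0.05,0,0,0.15,1],[0.51,-0.68,0.05,0,0,0.15,1],[0.5,-0.68,0.05,0,0,0.15,1],[0.49,-0.69,0.05,0,0,0.15,1],[0.48,-0.7,0.05,0,0,0.15,1],[0.46,-0.7,0.06,0,0,0.16,1],[0.46,-0.71,0.05,0,0,0.15,1],[0.44,-0.73,0.05,0,0,0.15,1],[0.44,-0.72,0.05,0,0,0.15,1]]]}}

```text
clock: 3.15
position: [0.5102, -0.2096, 0.2003]
tool_rot: [-3.142, 0.0, -0.181]
force: [0.9, 0.0, 0.8]
grip_width: 0.0855
finger_force: 0.0
```

```bash
cat >> h.py <<'E'
def wrist(name):
    p,r=pose(); f=grab_frame("wrist"); cv2.imwrite(f"pics/{name}.png",f["color"][:,:,::-1])
    np.save(name+".npy",dict(p=p,r=r.as_matrix(),T=f["tool_from_camera"],K=f["intrinsics"]),allow_pickle=True)
def wproj(name,P):
    d=np.load(f"{name}.npy",allow_pickle=True).item(); q=d["r"].T@(np.array(P)-d["p"]); q=np.linalg.inv(d["T"])@np.r_[q,1]; q=d["K"]@q[:3]; return q[:2]/q[2]
E
python3 - <<'E'
from h import *
p,r=pose(); print(p,r.as_euler('xyz'),toL(p)); wrist("w1")
for l in([.026,-.0525,.126],[-.027,.0535,.126],[.0267,-.0537,.066],[.06,.056,.15],[.06,-.056,.15]): print(l,wproj("w1",W(l)))
E
```

```text
[ 0.51016313 -0.20957941  0.20034183] [-3.14153340e+00  2.79613918e-04 -1.81363400e-01] [ 0.02639135 -0.05204711  0.20034183]
[0.026, -0.0525, 0.126] [257.79316926 200.71373   ]
[-0.027, 0.0535, 0.126] [126.99384289 263.51760404]
[0.0267, -0.0537, 0.066] [258.65170895 181.62090981]
[0.06, 0.056, 0.15] [ 92.64591364 162.18638567]
[0.06, -0.056, 0.15] [263.34770272 161.86950888]
```

View pics/w1.png

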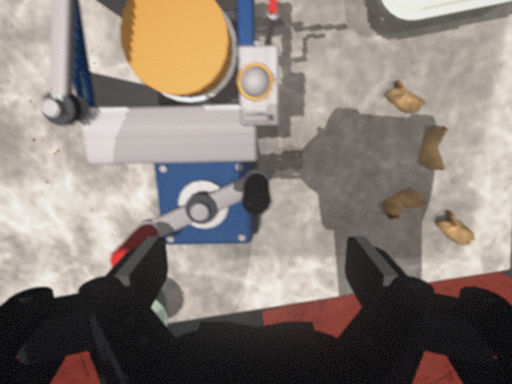

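The wrist view shows the black handle at about (257,197), the hub at (201,207), the red handle partly hidden near (125,255), and shelf edge corners at (86,163) and (257,162). I'll refit with these added.

```bash
python3 - <<'E'
from h import *
pts=dict(redtop=((62,293),(119,184)),redbot=((64,368),(121,290)),blacktop=((250,402),(203,320)),shelfL=((202,205),(300,148)),shelfR=((318,350),(286,285)))
wp=dict(shelfL=(86,163),shelfR=(257,162),blacktop=(257,198),hub=(201,206))
def f(p):
    r=np.array([60*np.sin(p[3]),60*np.cos(p[3])])/1e3
    m=dict(redtop=[*r,.126],blacktop=[*-r,.126],shelfL=[.06,.056,.15],shelfR=[.06,-.056,.15],redbot=[*r,.066],hub=[0,0,.078])
    o=[(proj(n,W(m[k],p))-px(n,u)) for k,v in pts.items() for n,u in zip(("scene","side"),v)]
    o+=[(wproj("w1",W(m[k],p))-u)*.5 for k,u in wp.items()]
    return np.concatenate(o)
r=least_squares(f,np.load("lift.npy"),loss="soft_l1");p=r.x
print(p,np.degrees(p[2:]),f(p).round(1)); np.save("lift.npy",p)
E
python3 - <<'E'
from h import *
f=270-np.degrees(L[3]); print("black phi",f+0)
b=.06*np.array([np.cos(np.radians(f)),np.sin(np.radians(f))]);print(b)
p,r=pose(); rows(line(p,[*W([*b,0])[:2],.083],8,L[2],L[2]),1)
E
```

```text
[ 0.49415461 -0.1523156  -0.16862061  5.82315509] [ -9.66124931 333.64221037] [-0.2  0.2  0.2 -0.6 -0.4 -2.4  0.2 -1.8  1.2  0.1  1.9 -0.6 -1.3 -0.4
 -0.4 -0.7 -0.4  0.4  0.3 -1.1  1.7 -0.1  1.5 -0.8  0.1  0.3 -0.4  3. ]
black phi -63.64221037169409
[ 0.02663851 -0.05376235]
[[-0.0, 0.02, 0.73, -0.01, -0.0, -0.11, 1], [-0.0, 0.02, 0.73, -0.0, -0.0, 0.0, 1], [-0.0, 0.01, 0.74, -0.0, -0.0, 0.0, 1], [-0.0, 0.02, 0.73, -0.0, -0.0, 0.0, 1], [-0.0, 0.02, 0.73, -0.0, -0.0, 0.0, 1], [-0.0, 0.02, 0.73, -0.0, -0.0, 0.0, 1], [-0.0, 0.02, 0.73, -0.0, -0.0, 0.0, 1], [-0.0, 0.01, 0.74, -0.0, -0.0, 0.0, 1], [0, 0, 0, 0, 0, 0, 1], [0, 0, 0, 0, 0, 0, 1]] max 0.74
```

Emit:
{"method": "move_arm", "body": {"plan": [[[0,0.02,0.73,0,0,-0.11,1],[0,0.02,0.73,0,0,0,1],[0,0.01,0.74,0,0,0,1],[0,0.02,0.73,0,0,0,1],[0,0.02,0.73,0,0,0,1],[0,0.02,0.73,0,0,0,1],[0,0.02,0.73,0,0,0,1],[0,0.01,0.74,0,0,0,1],[0,0,0,0,0,0,1],[0,0,0,0,0,0,1]]]}}

```text
clock: 4.2
position: [0.5092, -0.213, 0.0834]
tool_rot: [-3.142, 0.001, -0.169]
force: [-0.1, -0.6, -0.3]
grip_width: 0.0854
finger_force: 0.0
```

Emit:
{"method": "move_arm", "body": {"plan": [[[0,0,0,0,0,0,-1],[0,0,0,0,0,0,-1],[0,0,0,0,0,0,-1],[0,0,0,0,0,0,-1],[0,0,0,0,0,0,-1],[0,0,0,0,0,0,-1],[0,0,0,0,0,0,-1],[0,0,0,0,0,0,-1],[0,0,0,0,0,0,-1],[0,0,0,0,0,0,-1]]], "grip_force": 30}}

```text
clock: 5.2
position: [0.5096, -0.2122, 0.0837]
tool_rot: [-3.141, -0.0, -0.169]
force: [-0.6, 4.9, 8.6]
grip_width: 0.0232
finger_force: 30.8
```

```bash
python3 - <<'E'
from h import *
p,r=pose();l=toL(p);f=np.degrees(np.arctan2(l[1],l[0]));print(l,f,np.hypot(*l[:2]))
rows(arc(f,-300,30,p[2],r=.06),-1)
E
```

```text
[ 0.02530267 -0.05648718  0.08374911] -65.8706525100228 0.061895287263827724
[[-0.42, 0.05, -0.0, -0.01, -0.0, -0.0, -1], [-0.4, 0.09, -0.0, 0.0, -0.0, -0.0, -1], [-0.41, 0.04, -0.0, 0.0, -0.0, -0.0, -1], [-0.41, -0.03, -0.0, 0.0, -0.0, -0.0, -1], [-0.4, -0.07, -0.0, 0.0, -0.0, -0.0, -1], [-0.38, -0.14, -0.0, 0.0, -0.0, -0.0, -1], [-0.37, -0.18, -0.0, 0.0, -0.0, -0.0, -1], [-0.33, -0.23, -0.0, 0.0, -0.0, -0.0, -1], [-0.31, -0.27, -0.0, 0.0, -0.0, -0.0, -1], [-0.26, -0.32, -0.0, 0.0, -0.0, -0.0, -1]] max 0.42
[[-0.22, -0.34, -0.0, 0.0, -0.0, -0.0, -1], [-0.17, -0.37, -0.0, 0.0, -0.0, -0.0, -1], [-0.11, -0.4, -0.0, 0.0, -0.0, -0.0, -1], [-0.06, -0.4, -0.0, 0.0, -0.0, -0.0, -1], [-0.01, -0.41, -0.0, 0.0, -0.0, -0.0, -1], [0.05, -0.4, -0.0, 0.0, -0.0, -0.0, -1], [0.1, -0.4, -0.0, 0.0, -0.0, -0.0, -1], [0.16, -0.38, -0.0, 0.0, -0.0, -0.0, -1], [0.2, -0.35, -0.0, 0.0, -0.0, -0.0, -1], [0.25, -0.32, -0.0, 0.0, -0.0, -0.0, -1]] max 0.41
[[0.3, -0.28, -0.0, 0.0, -0.0, -0.0, -1], [0.33, -0.25, -0.0, 0.0, -0.0, -0.0, -1], [0.35, -0.19, -0.0, 0.0, -0.0, -0.0, -1], [0.39, -0.15, -0.0, 0.0, -0.0, -0.0, -1], [0.39, -0.09, -0.0, 0.0, -0.0, -0.0, -1], [0.41, -0.03, -0.0, 0.0, -0.0, -0.0, -1], [0.41, 0.02, -0.0, 0.0, -0.0, -0.0, -1], [0.4, 0.07, -0.0, 0.0, -0.0, -0.0, -1], [0.39, 0.13, -0.0, 0.0, -0.0, -0.0, -1], [0.36, 0.18, -0.0, 0.0, -0.0, -0.0, -1]] max 0.41
```

Emit:
{"method": "move_arm", "body": {"plan": [[[-0.42,0.05,0,0,0,0,-1],[-0.4,0.09,0,0,0,0,-1],[-0.41,0.04,0,0,0,0,-1],[-0.41,-0.03,0,0,0,0,-1],[-0.4,-0.07,0,0,0,0,-1],[-0.38,-0.14,0,0,0,0,-1],[-0.37,-0.18,0,0,0,0,-1],[-0.33,-0.23,0,0,0,0,-1],[-0.31,-0.27,0,0,0,0,-1],[-0.26,-0.32,0,0,0,0,-1]]]}}

```text
clock: 6.2
position: [0.4431, -0.1788, 0.084]
tool_rot: [-3.141, -0.006, -0.168]
force: [19.6, 3.7, -8.6]
grip_width: 0.0232
finger_force: 29.8
```

Emit:
{"method": "move_arm", "body": {"plan": [[[-0.22,-0.34,0,0,0,0,-1],[-0.17,-0.37,0,0,0,0,-1],[-0.11,-0.4,0,0,0,0,-1],[-0.06,-0.4,0,0,0,0,-1],[-0.01,-0.41,0,0,0,0,-1],[0.05,-0.4,0,0,0,0,-1],[0.1,-0.4,0,0,0,0,-1],[0.16,-0.38,0,0,0,0,-1],[0.2,-0.35,0,0,0,0,-1],[0.25,-0.32,0,0,0,0,-1]]]}}

```text
clock: 7.2
position: [0.4584, -0.1076, 0.0839]
tool_rot: [3.14, -0.004, -0.171]
force: [8.1, -15.6, -1.2]
grip_width: 0.0232
finger_force: 31.5
```

```bash
python3 - <<'E'
from h import *
s=observe();print(s["position"],s["force"],s["grip_width"])
p,r=pose();l=toL(p);f=np.degrees(np.arctan2(l[1],l[0]))-360;print(l,f,np.hypot(*l[:2]))
rows(arc(f,-300,10,p[2],r=.06),-1)
wrist("w2")
E
```

```text
[ 0.45838939 -0.10759086  0.08389662] [  8.07065654 -15.5710527   -1.23301221] 0.023199743785204594
[-0.0427638   0.03808821  0.08389662] -221.6903320602933 0.057266517725120036
[[0.19, -0.38, 0.0, 0.01, -0.04, -0.02, -1], [0.33, -0.24, 0.0, 0.0, 0.0, 0.0, -1], [0.36, -0.2, -0.0, 0.0, 0.0, 0.0, -1], [0.38, -0.14, -0.0, 0.0, 0.0, 0.0, -1], [0.4, -0.1, -0.0, 0.0, 0.0, 0.0, -1], [0.41, -0.03, -0.0, 0.0, 0.0, 0.0, -1], [0.41, 0.01, -0.0, 0.0, 0.0, 0.0, -1], [0.4, 0.08, -0.0, 0.0, 0.0, 0.0, -1], [0.39, 0.13, -0.0, 0.0, 0.0, 0.0, -1], [0.37, 0.18, -0.0, 0.0, 0.0, 0.0, -1]] max 0.41
```

```bash
python3 - <<'E'
from h import *
p,r=pose(); new=L.copy(); new[:2]=W([.0035,0,0])[:2]; np.save("lift.npy",new)
cmd=W([-.0446,.0401,0]); cmd[2]=p[2]
l=toL(p,new);f=np.degrees(np.arctan2(l[1],l[0]))-360;print(l,f,np.hypot(*l[:2]))
rows([(new_,L[2]) for new_ in [ W([.06*np.cos(a),.06*np.sin(a),p[2]],new) for a in np.radians(np.linspace(f,-302,11)[1:])]],-1,start=(cmd,R.from_euler('xyz',[np.pi,0,L[2]])))
E
```

```text
[-0.04542239  0.03906285  0.08390248] -220.69523443045793 0.05990909979555127
[[0.43, -0.25, -0.0, 0.0, 0.0, 0.0, -1], [0.34, -0.26, -0.0, 0.0, 0.0, 0.0, -1], [0.37, -0.21, -0.0, 0.0, 0.0, 0.0, -1], [0.4, -0.15, -0.0, 0.0, 0.0, 0.0, -1], [0.41, -0.09, -0.0, 0.0, 0.0, 0.0, -1], [0.43, -0.03, -0.0, 0.0, 0.0, 0.0, -1], [0.42, 0.02, 0.0, 0.0, 0.0, 0.0, -1], [0.42, 0.09, 0.0, 0.0, 0.0, 0.0, -1], [0.4, 0.14, 0.0, 0.0, 0.0, 0.0, -1], [0.37, 0.2, 0.0, 0.0, 0.0, 0.0, -1]] max 0.43
```

Emit:
{"method": "move_arm", "body": {"plan": [[[0.43,-0.25,0,0,0,0,-1],[0.34,-0.26,0,0,0,0,-1],[0.37,-0.21,0,0,0,0,-1],[0.4,-0.15,0,0,0,0,-1],[0.41,-0.09,0,0,0,0,-1],[0.43,-0.03,0,0,0,0,-1],[0.42,0.02,0,0,0,0,-1],[0.42,0.09,0,0,0,0,-1],[0.4,0.14,0,0,0,0,-1],[0.37,0.2,0,0,0,0,-1]]]}}

```text
clock: 8.25
position: [0.5374, -0.1081, 0.0837]
tool_rot: [-3.141, 0.0, -0.168]
force: [-3.4, 3.4, 10.2]
grip_width: 0.0228
finger_force: 32.5
```

Emit:
{"method": "move_arm", "body": {"plan": [[[0,0,0,0,0,0,1],[0,0,0,0,0,0,1],[0,0,0,0,0,0,1],[0,0,0,0,0,0,1],[0,0,0,0,0,0,1],[0,0,0,0,0,0,1],[0,0,0,0,0,0,1],[0,0,-0.2,0,0,0,1],[0,0,-1,0,0,0,1],[0,0,-1,0,0,0,1]]]}}

```text
clock: 9.25
position: [0.5368, -0.1087, 0.1278]
tool_rot: [3.142, 0.001, -0.169]
force: [0.3, 0.0, 0.8]
grip_width: 0.0851
finger_force: 0.0
```

```bash
python3 - <<'E'
from h import *
s=observe();print(s["position"],s["force"],s["grip_width"])
p,r=pose();l=toL(p);f=np.degrees(np.arctan2(l[1],l[0]));print(l,f,np.hypot(*l[:2]))
g=f-180;b=.06*np.array([np.cos(np.radians(g)),np.sin(np.radians(g))]);print(b,g)
t=W([*b,0]);hi=np.array([t[0],t[1],.155])
rows(line(p,np.r_[p[:2],.155],2,L[2],L[2])+line(np.r_[p[:2],.155],hi,8,L[2],L[2])+line(hi,[t[0],t[1],.083],5,L[2],L[2]),1)
for n in("scene","side"): cv2.imwrite(f"pics/{n}1.png",grab_frame(n)["color"][:,:,::-1])
a=cv2.imread("pics/scene1.png")[195:275,300:400];b=cv2.imread("pics/side1.png")[175:275,260:340]
cv2.imwrite("pics/m1.png",np.hstack([cv2.resize(a,None,fx=4,fy=5,interpolation=3) ,cv2.resize(b,None,fx=5,fy=4,interpolation=3)]))
E
```

```text
[ 0.53683052 -0.10870219  0.12781782] [0.33749125 0.03413893 0.79313148] 0.0850669472736814
[0.03125133 0.05015684 0.12781782] 58.07411740706959 0.059096141856524856
[-0.03172931 -0.05092397] -121.9258825929304
[[-0.0, 0.0, -0.68, 0.0, 0.01, -0.01, 1], [-0.0, 0.0, -0.68, 0.0, -0.0, 0.0, 1], [-0.39, 0.63, 0.0, 0.0, -0.0, 0.0, 1], [-0.4, 0.63, 0.0, 0.0, -0.0, 0.0, 1], [-0.39, 0.63, 0.0, 0.0, -0.0, 0.0, 1], [-0.4, 0.64, 0.0, 0.0, -0.0, 0.0, 1], [-0.39, 0.63, 0.0, 0.0, -0.0, 0.0, 1], [-0.39, 0.63, 0.0, 0.0, -0.0, 0.0, 1], [-0.4, 0.63, 0.0, 0.0, -0.0, 0.0, 1], [-0.39, 0.63, 0.0, 0.0, -0.0, 0.0, 1]] max 0.68
[[-0.0, 0.0, 0.72, 0.0, -0.0, 0.0, 1], [-0.0, 0.0, 0.72, 0.0, -0.0, 0.0, 1], [-0.0, 0.0, 0.72, 0.0, -0.0, 0.0, 1], [-0.0, 0.0, 0.72, 0.0, -0.0, 0.0, 1], [-0.0, 0.0, 0.72, 0.0, -0.0, 0.0, 1], [0, 0, 0, 0, 0, 0, 1], [0, 0, 0, 0, 0, 0, 1], [0, 0, 0, 0, 0, 0, 1], [0, 0, 0, 0, 0, 0, 1], [0, 0, 0, 0, 0, 0, 1]] max 0.72
```

View pics/m1.png

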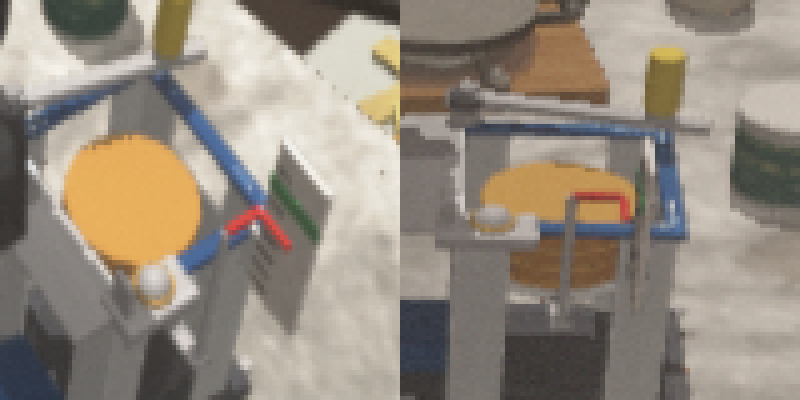

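Scene half: pointer tip (290,248), green band from (272,182) to (318,240), keeper still open. Side half: tip (626,222), band about (640,188). The pointer has risen but is still below the band.

```bash
cat >> h.py <<'E'
def tri2(a,b):
    f=lambda P:np.r_[proj("scene",P)-a,proj("side",P)-b]
    r=least_squares(f,[.65,-.25,.17]); return (toL(r.x)*1e3).round(1),np.abs(r.fun).max().round(2)
E
python3 - <<'E'
from h import *
print("tip0",tri2((370.1,248.9),(304.2,235)))
print("tip1",tri2((372.1,244.2),(304.8,230.1)))
print("band",tri2((373.4,236.6),(307.7,221.6)))
print("band0",tri2((372.9,237.1),(307.8,222.)))
# constrain: tip (x,y) fixed, z free, both frames
f=lambda q:np.concatenate([proj("scene",W([q[0],q[1],q[2]]))-(370.1,248.9),proj("side",W([q[0],q[1],q[2]]))-(304.2,235),proj("scene",W([q[0],q[1],q[2]+.0166]))-(372.1,244.2),proj("side",W([q[0],q[1],q[2]+.0166]))-(304.8,230.1)])
r=least_squares(f,[.16,-.08,.16]);print(r.x,r.fun.round(2))
E
```

```text
tip0 (array([158.6, -86.6, 165.6]), np.float64(0.0))
tip1 (array([159.4, -86.9, 179.5]), np.float64(0.35))
band (array([163.7, -81.3, 196.5]), np.float64(0.22))
band0 (array([163.8, -80.5, 194.6]), np.float64(0.39))
[ 0.15899553 -0.08673432  0.16424028] [ 0.08  0.39  0.16  0.58 -0.22 -0.04  0.11 -0.86]
```

Emit:
{"method": "move_arm", "body": {"plan": [[[0,0,-0.68,0,0,0,1],[0,0,-0.68,0,0,0,1],[-0.39,0.63,0,0,0,0,1],[-0.4,0.63,0,0,0,0,1],[-0.39,0.63,0,0,0,0,1],[-0.4,0.64,0,0,0,0,1],[-0.39,0.63,0,0,0,0,1],[-0.39,0.63,0,0,0,0,1],[-0.4,0.63,0,0,0,0,1],[-0.39,0.63,0,0,0,0,1]]]}}

```text
clock: 10.35
position: [0.4571, -0.1987, 0.1545]
tool_rot: [-3.142, 0.0, -0.169]
force: [-0.4, 0.7, 1.0]
grip_width: 0.0855
finger_force: 0.0
```

Emit:
{"method": "move_arm", "body": {"plan": [[[0,0,0.72,0,0,0,1],[0,0,0.72,0,0,0,1],[0,0,0.72,0,0,0,1],[0,0,0.72,0,0,0,1],[0,0,0.72,0,0,0,1],[0,0,0,0,0,0,-1],[0,0,0,0,0,0,-1],[0,0,0,0,0,0,-1],[0,0,0,0,0,0,-1],[0,0,0,0,0,0,-1]]]}}

```text
clock: 11.35
position: [0.4583, -0.1979, 0.0831]
tool_rot: [3.141, -0.001, -0.169]
force: [-1.2, -1.0, 6.9]
grip_width: 0.0231
finger_force: 32.9
```

```bash
python3 - <<'E'
from h import *
s=observe();print(s["position"],s["force"],s["grip_width"])
p,r=pose();l=toL(p);f=np.degrees(np.arctan2(l[1],l[0]));print(l,f,np.hypot(*l[:2]))
rows(arc(f,-302,20,p[2],r=.06),-1)
E
```

```text
[ 0.45825611 -0.19794803  0.08314581] [-1.18002633 -0.9544337   6.86598855] 0.02309321779214843
[-0.0312312  -0.05100982  0.08314581] -121.47740847125607 0.059811276850669226
[[-0.39, -0.27, -0.0, 0.0, -0.01, -0.01, -1], [-0.33, -0.33, -0.0, 0.0, 0.0, 0.0, -1], [-0.28, -0.39, -0.0, 0.0, 0.0, 0.0, -1], [-0.21, -0.42, -0.0, 0.0, 0.0, 0.0, -1], [-0.15, -0.45, -0.0, 0.0, 0.0, 0.0, -1], [-0.07, -0.46, -0.0, 0.0, 0.0, 0.0, -1], [0.0, -0.47, -0.0, 0.0, 0.0, 0.0, -1], [0.08, -0.47, -0.0, 0.0, 0.0, 0.0, -1], [0.15, -0.45, -0.0, 0.0, 0.0, 0.0, -1], [0.21, -0.42, -0.0, 0.0, 0.0, 0.0, -1]] max 0.47
[[0.28, -0.38, -0.0, 0.0, 0.0, 0.0, -1], [0.34, -0.33, -0.0, 0.0, 0.0, 0.0, -1], [0.38, -0.28, -0.0, 0.0, 0.0, 0.0, -1], [0.42, -0.21, -0.0, 0.0, 0.0, 0.0, -1], [0.45, -0.14, -0.0, 0.0, 0.0, 0.0, -1], [0.47, -0.07, -0.0, 0.0, 0.0, 0.0, -1], [0.47, 0.0, -0.0, 0.0, 0.0, 0.0, -1], [0.47, 0.08, -0.0, 0.0, 0.0, 0.0, -1], [0.44, 0.15, -0.0, 0.0, 0.0, 0.0, -1], [0.42, 0.22, -0.0, 0.0, 0.0, 0.0, -1]] max 0.47
```

Emit:
{"method": "move_arm", "body": {"plan": [[[-0.39,-0.27,0,0,0,0,-1],[-0.33,-0.33,0,0,0,0,-1],[-0.28,-0.39,0,0,0,0,-1],[-0.21,-0.42,0,0,0,0,-1],[-0.15,-0.45,0,0,0,0,-1],[-0.07,-0.46,0,0,0,0,-1],[0,-0.47,0,0,0,0,-1],[0.08,-0.47,0,0,0,0,-1],[0.15,-0.45,0,0,0,0,-1],[0.21,-0.42,0,0,0,0,-1]]]}}

```text
clock: 12.35
position: [0.4534, -0.1133, 0.0831]
tool_rot: [3.141, -0.002, -0.17]
force: [5.5, -12.1, 3.4]
grip_width: 0.0232
finger_force: 32.5
```

Emit:
{"method": "move_arm", "body": {"plan": [[[0.28,-0.38,0,0,0,0,-1],[0.34,-0.33,0,0,0,0,-1],[0.38,-0.28,0,0,0,0,-1],[0.42,-0.21,0,0,0,0,-1],[0.45,-0.14,0,0,0,0,-1],[0.47,-0.07,0,0,0,0,-1],[0.47,0,0,0,0,0,-1],[0.47,0.08,0,0,0,0,-1],[0.44,0.15,0,0,0,0,-1],[0.42,0.22,0,0,0,0,-1]]]}}

```text
clock: 13.35
position: [0.5371, -0.1074, 0.083]
tool_rot: [-3.141, 0.001, -0.169]
force: [-5.5, 1.5, 13.6]
grip_width: 0.0227
finger_force: 33.5
```

Emit:
{"method": "move_arm", "body": {"plan": [[[0,0,0,0,0,0,1],[0,0,0,0,0,0,1],[0,0,0,0,0,0,1],[0,0,0,0,0,0,1],[0,0,0,0,0,0,1],[0,0,0,0,0,0,1],[0,0,0,0,0,0,1],[0,0,-0.2,0,0,0,1],[0,0,-1,0,0,0,1],[0,0,-1,0,0,0,1]]]}}

```text
clock: 14.35
position: [0.5369, -0.1079, 0.127]
tool_rot: [3.142, 0.001, -0.169]
force: [0.1, 0.3, 0.4]
grip_width: 0.0851
finger_force: 0.0
```

```bash
python3 - <<'E'
from h import *
s=observe();print(s["position"],s["force"],s["grip_width"])
p,r=pose();l=toL(p);f=np.degrees(np.arctan2(l[1],l[0]));print(l,f,np.hypot(*l[:2]))
g=f-180;b=.06*np.array([np.cos(np.radians(g)),np.sin(np.radians(g))]);print(b,g)
t=W([*b,0]);hi=np.array([t[0],t[1],.155])
rows(line(p,np.r_[p[:2],.155],2,L[2],L[2])+line(np.r_[p[:2],.155],hi,8,L[2],L[2])+line(hi,[t[0],t[1],.083],5,L[2],L[2]),1)
for n in("scene","side"): cv2.imwrite(f"pics/{n}2.png",grab_frame(n)["color"][:,:,::-1])
a=cv2.imread("pics/scene2.png")[200:250,350:395];b=cv2.imread("pics/side2.png")[195:245,285:330]
cv2.imwrite("pics/m2.png",np.hstack([cv2.resize(x,None,fx=8,fy=8,interpolation=2) for x in(a,b)]))
E
```

```text
[ 0.53693504 -0.10793179  0.12701821] [0.07064697 0.33948447 0.37310251] 0.08507367069185987
[0.03122508 0.05093386 0.12701821] 58.48955923711772 0.05974331176044644
[-0.03135924 -0.0511527 ] -121.51044076288228
[[-0.0, 0.0, -0.7, 0.0, 0.01, -0.01, 1], [-0.0, 0.0, -0.7, 0.0, -0.0, 0.0, 1], [-0.39, 0.64, 0.0, 0.0, -0.0, 0.0, 1], [-0.39, 0.64, 0.0, 0.0, -0.0, 0.0, 1], [-0.39, 0.63, 0.0, 0.0, -0.0, 0.0, 1], [-0.4, 0.64, 0.0, 0.0, -0.0, 0.0, 1], [-0.39, 0.64, 0.0, 0.0, -0.0, 0.0, 1], [-0.39, 0.64, 0.0, 0.0, -0.0, 0.0, 1], [-0.39, 0.64, 0.0, 0.0, -0.0, 0.0, 1], [-0.39, 0.63, 0.0, 0.0, -0.0, 0.0, 1]] max 0.7
[[-0.0, 0.0, 0.72, 0.0, -0.0, 0.0, 1], [-0.0, 0.0, 0.72, 0.0, -0.0, 0.0, 1], [-0.0, 0.0, 0.72, 0.0, -0.0, 0.0, 1], [-0.0, 0.0, 0.72, 0.0, -0.0, 0.0, 1], [-0.0, 0.0, 0.72, 0.0, -0.0, 0.0, 1], [0, 0, 0, 0, 0, 0, 1], [0, 0, 0, 0, 0, 0, 1], [0, 0, 0, 0, 0, 0, 1], [0, 0, 0, 0, 0, 0, 1], [0, 0, 0, 0, 0, 0, 1]] max 0.72
```

View pics/m2.png

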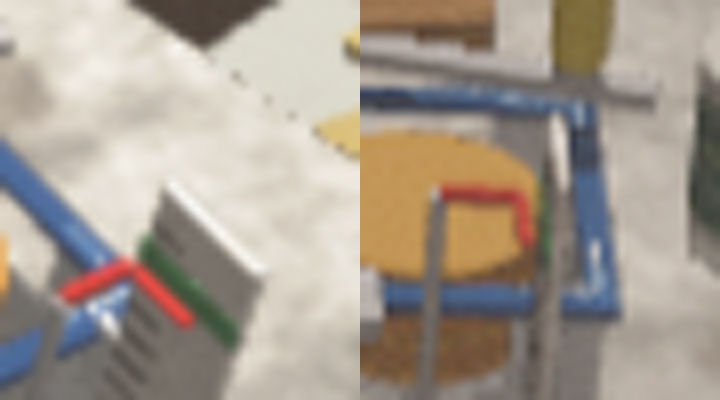

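Scene half: tip end (190,320), band from (146,240) to (237,338), plate top corners (165,185) and (263,270). Side half: tip (527,245), band about (545,222). I'll use colour masks for sub-pixel centroids.

```bash
cat > m.py <<'E'
from h import *
import sys
def meas(tag):
    o={}
    for n,(x0,x1,y0,y1) in(("scene",(355,390,215,260)),("side",(290,315,190,245))):
        im=cv2.imread(f"pics/{n}{tag}.png")[y0:y1,x0:x1].astype(int); b,g,r=im[...,0],im[...,1],im[...,2]
        G=np.clip(g-np.maximum(r,b)-12,0,40); Rd=np.clip(r-np.maximum(g,b)-60,0,60)
        Rd=Rd*((g<r*.45))
        yy,xx=np.mgrid[y0:y1,x0:x1]
        for k,m in(("green",G),("red",Rd)):
            w=m.sum(); c=(np.round((xx*m).sum()/w,2),np.round((yy*m).sum()/w,2)); ii=m>0
            print(n,k,ii.sum(),c,"x",xx[ii].min(),xx[ii].max(),"y",yy[ii].min(),yy[ii].max())
            if k=="red": 
                j=yy[ii].argmax(); 
                hi=ii&(yy>=yy[ii].max()-1); print("  low end",xx[hi].mean(),yy[hi].mean())
            o[n,k]=c
    return o
for t in("0","1","2"): print(t); o=meas(t); print("band tri",tri2(o["scene","green"],o["side","green"]))
# scene plate fit using corners, front face height 92, width 34 (x const), free x,y
cor={(1,.218):(165,185),(-1,.218):(263,270)}
P=lambda u:(350+(u[0]+.5)/8-.5,200+(u[1]+.5)/8-.5)
f=lambda q:np.concatenate([proj("scene",W([q[0],q[1]+.017*s,z]))-P(u) for (s,z),u in cor.items()])
r=least_squares(f,[.165,-.08]);print("plate xy",r.x,r.fun.round(2))
for u in((192,289),(146,240),(237,338)):
    s={192:0,146:.017,237:-.017}[u[0]]
    z=least_squares(lambda z:proj("scene",W([r.x[0],r.x[1]+s,z[0]]))-P(u),[.19]);print("band z",z.x,z.fun.round(2))
for dx in(0,.002,.004,.006,.008,.01):
    z=least_squares(lambda q:proj("scene",W([r.x[0]-dx,q[0],q[1]]))-P((190,320)),[-.08,.19]);print("tip if dx",dx,z.x)
E
python3 m.py
```

```text
0
scene green 39 (np.float64(372.92), np.float64(235.62)) x 368 379 y 229 242
scene red 30 (np.float64(362.94), np.float64(244.55)) x 355 370 y 242 249
  low end 369.6666666666667 248.33333333333334
side green 3 (np.float64(308.0), np.float64(224.74)) x 308 308 y 224 226
side red 14 (np.float64(301.95), np.float64(231.59)) x 295 304 y 230 235
  low end 304.0 234.5
band tri (array([167.2, -76.9, 188.5]), np.float64(1.13))
1
scene green 38 (np.float64(372.85), np.float64(235.55)) x 368 379 y 229 242
scene red 28 (np.float64(363.83), np.float64(239.4)) x 357 371 y 237 244
  low end 370.6666666666667 243.33333333333334
side green 4 (np.float64(308.0), np.float64(224.75)) x 308 308 y 223 226
side red 16 (np.float64(301.06), np.float64(224.64)) x 295 305 y 223 229
  low end 305.0 229.0
band tri (array([167.3, -76.6, 188.4]), np.float64(1.15))
2
scene green 33 (np.float64(373.24), np.float64(235.77)) x 368 379 y 229 242
scene red 27 (np.float64(365.52), np.float64(235.37)) x 358 373 y 233 239
  low end 372.0 238.5
side green 3 (np.float64(308.0), np.float64(224.84)) x 308 308 y 224 226
side red 14 (np.float64(302.79), np.float64(220.49)) x 296 305 y 219 224
  low end 305.0 223.5
band tri (array([167.2, -77.7, 188.9]), np.float64(1.15))
plate xy [ 0.16680436 -0.07898174] [ 0.08 -0.56 -0.07  0.53]
band z [0.19424923] [0.09 0.03]
band z [0.19531839] [0.15 0.05]
band z [0.19339261] [0.33 0.12]
tip if dx 0 [-0.08101365  0.18439083]
tip if dx 0.002 [-0.08243153  0.18713306]
tip if dx 0.004 [-0.08384941  0.18987529]
tip if dx 0.006 [-0.0852673   0.19261752]
tip if dx 0.008 [-0.08668518  0.19535975]
tip if dx 0.01 [-0.08810306  0.19810198]
```

Plate fit: the band middle is at z≈194 mm and the tip at about 190–194 mm. I need a better view, so I'll tilt the wrist camera and take two close views.

```bash
sed -i "s/r2=R.from_euler('xyz',\[np.pi,0,y\])/r2=y if isinstance(y,R) else R.from_euler('xyz',[np.pi,0,y])/" h.py
python3 - <<'E'
from h import *
print("tip2",tri2((373.3,239.6),(305.4,225.2)))
p,r=pose(); up=np.r_[p[:2],.2]
way=line(p,up,4,L[2],L[2]); t=W([.02,-.085,.2]); D=R.from_euler('xyz',[np.pi,0,L[2]])
way+=[(up+(t-up)*i/10, D*R.from_rotvec([0,np.radians(3.6*i),0])) for i in range(1,11)]
t2=W([.01,-.085,.28]);way+=[(t,way[-1][1])]*6
way+=[(t+(t2-t)*i/8,way[-1][1]) for i in range(1,9)]
rows(way,1)
E
```

```text
tip2 (array([160.1, -85.7, 191.8]), np.float64(0.52))
[[0.0, -0.0, -0.89, -0.0, -0.03, -0.01, 1], [0.0, -0.0, -0.89, -0.0, -0.0, 0.0, 1], [0.0, -0.0, -0.89, -0.0, -0.0, 0.0, 1], [0.0, -0.0, -0.88, -0.0, -0.0, 0.0, 1], [-0.06, 0.68, -0.0, -0.0, 0.6, 0.0, 1], [-0.06, 0.68, -0.01, -0.0, 0.6, 0.0, 1], [-0.07, 0.68, -0.01, -0.0, 0.6, 0.0, 1], [-0.06, 0.68, -0.01, -0.0, 0.6, 0.0, 1], [-0.06, 0.68, -0.01, -0.0, 0.6, 0.0, 1], [-0.06, 0.68, -0.02, -0.0, 0.6, 0.0, 1]] max 0.89
[[-0.06, 0.68, -0.03, -0.0, 0.6, 0.0, 1], [-0.06, 0.68, -0.03, -0.0, 0.6, 0.0, 1], [-0.06, 0.68, -0.03, -0.0, 0.6, 0.0, 1], [-0.05, 0.68, -0.03, -0.0, 0.6, 0.0, 1], [-0.0, -0.0, -0.0, -0.0, -0.0, 0.0, 1], [-0.0, -0.0, -0.0, -0.0, -0.0, 0.0, 1], [-0.0, -0.0, -0.0, -0.0, -0.0, 0.0, 1], [-0.0, -0.0, -0.0, -0.0, -0.0, 0.0, 1], [-0.0, -0.0, -0.0, -0.0, -0.0, 0.0, 1], [-0.0, -0.0, -0.0, -0.0, -0.0, 0.0, 1]] max 0.68
[[0.24, -0.0, -0.44, -0.0, -0.0, 0.0, 1], [0.25, -0.0, -0.44, -0.0, -0.0, 0.0, 1], [0.24, -0.0, -0.45, -0.0, -0.0, 0.0, 1], [0.24, -0.0, -0.44, -0.0, -0.0, 0.0, 1], [0.25, -0.0, -0.44, -0.0, -0.0, 0.0, 1], [0.24, -0.0, -0.44, -0.0, -0.0, 0.0, 1], [0.24, -0.0, -0.44, -0.0, -0.0, 0.0, 1], [0.25, -0.0, -0.44, -0.0, -0.0, 0.0, 1], [0, 0, 0, 0, 0, 0, 1], [0, 0, 0, 0, 0, 0, 1]] max 0.45
```

Emit:
{"method": "move_arm", "body": {"plan": [[[0,0,-0.89,0,0,0,1],[0,0,-0.89,0,0,0,1],[0,0,-0.89,0,0,0,1],[0,0,-0.88,0,0,0,1],[-0.06,0.68,0,0,0.6,0,1],[-0.06,0.68,-0.01,0,0.6,0,1],[-0.07,0.68,-0.01,0,0.6,0,1],[-0.06,0.68,-0.01,0,0.6,0,1],[-0.06,0.68,-0.01,0,0.6,0,1],[-0.06,0.68,-0.02,0,0.6,0,1]]]}}

```text
clock: 15.45
position: [0.5158, -0.1875, 0.1976]
tool_rot: [3.141, -0.38, -0.169]
force: [-0.2, -0.3, 0.3]
grip_width: 0.0854
finger_force: 0.0
```

Emit:
{"method": "move_arm", "body": {"plan": [[[-0.06,0.68,-0.03,0,0.6,0,1],[-0.06,0.68,-0.03,0,0.6,0,1],[-0.06,0.68,-0.03,0,0.6,0,1],[-0.05,0.68,-0.03,0,0.6,0,1],[0,0,0,0,0,0,1],[0,0,0,0,0,0,1],[0,0,0,0,0,0,1],[0,0,0,0,0,0,1],[0,0,0,0,0,0,1],[0,0,0,0,0,0,1]]]}}

```text
clock: 16.45
position: [0.5004, -0.2198, 0.192]
tool_rot: [3.135, -0.481, -0.166]
force: [0.0, -0.3, 1.0]
grip_width: 0.0857
finger_force: 0.0
```

```bash
python3 - <<'E'
from h import *
p,r=pose(); print(toL(p),r.as_euler('xyz')); wrist("v1")
for l in([.16,-.086,.192],[.167,-.08,.194],[.092,.0575,.17],[.167,-.08,.126]): print(wproj("v1",W(l)))
E
```

```text
[ 0.01398453 -0.06546818  0.19202479] [ 3.13486541 -0.48069594 -0.16584903]
[289.64051256   6.68430611]
[280.15326677  -5.39851888]
[ 67.13551482 122.18853738]
[273.29119015  63.30178238]
```

Emit:
{"method": "move_arm", "body": {"plan": [[[0.24,0,-0.44,0,0,0,1],[0.25,0,-0.44,0,0,0,1],[0.24,0,-0.45,0,0,0,1],[0.24,0,-0.44,0,0,0,1],[0.25,0,-0.44,0,0,0,1],[0.24,0,-0.44,0,0,0,1],[0.24,0,-0.44,0,0,0,1],[0.25,0,-0.44,0,0,0,1],[0,0,0,0,0,0,1],[0,0,0,0,0,0,1]]]}}

```text
clock: 17.5
position: [0.502, -0.2203, 0.2726]
tool_rot: [3.135, -0.481, -0.167]
force: [0.1, 0.1, -0.7]
grip_width: 0.0853
finger_force: 0.0
```

```bash
python3 - <<'E'
from h import *
p,r=pose(); print(toL(p),r.as_euler('xyz')); wrist("v2")
out=[]
for n in("v1","v2"):
    c=wproj(n,W([.163,-.083,.185])); x,y=int(c[0])-33,max(0,int(c[1])-50); im=cv2.imread(f"pics/{n}.png")[y:y+100,x:x+66]; print(n,x,y,im.shape); out.append(cv2.resize(im,(396,600),interpolation=2))
cv2.imwrite("pics/v.png",np.hstack(out))
E
```

```text
[ 0.0156824  -0.06570296  0.27260486] [ 3.13465502 -0.48073174 -0.16698847]
v1 250 0 (100, 66, 3)
v2 241 33 (100, 66, 3)
```

View pics/v.png

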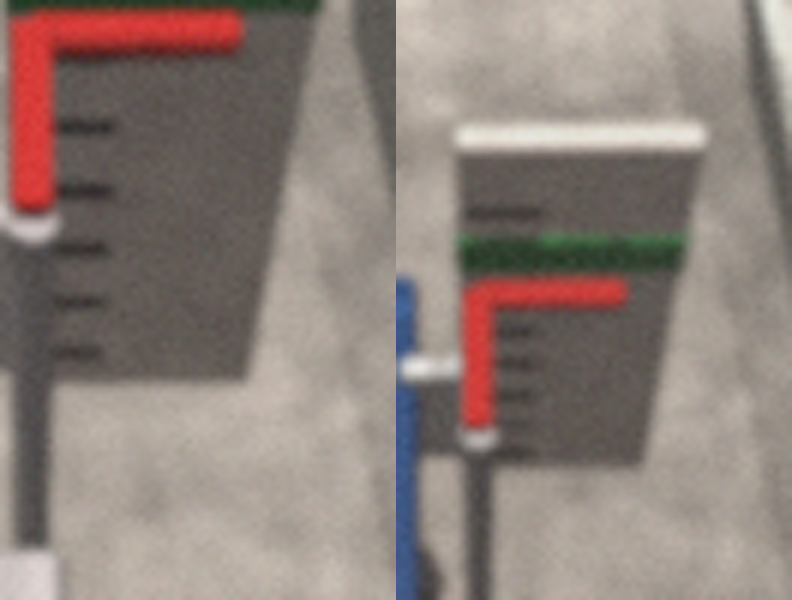

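Left half (v1): tip end (240,30), band bottom edge row 10, plate bottom row 378. Right half (v2): plate top edge row 152, band rows 237–272, tip end (626,292), plate bottom row 466.

```bash
python3 - <<'E'
from h import *
v1=lambda u:np.array([250+(u[0]+.5)/6-.5,(u[1]+.5)/6-.5]); v2=lambda u:np.array([241+(u[0]-396+.5)/6-.5,33+(u[1]+.5)/6-.5])
# unknowns: plate x, tip xyz, z band, per-view row bias (b1,b2)
def f(q):
    X,tx,ty,tz,zb,b1,b2=q; w=lambda n,l:wproj(n,W(l)); Y=-.08
    o=[(w("v2",[X,Y,.218])-v2((0,152)))[1]+b2,(w("v2",[X,Y,.126])-v2((0,466)))[1]+b2,(w("v2",[X,Y,zb])-v2((0,254)))[1]+b2,
       (w("v1",[X,Y,.126])-v1((0,378)))[1]+b1,(w("v1",[X,Y,zb-.004])-v1((0,10)))[1]+b1,
       *(w("v1",[tx,ty,tz])-v1((238,30))+[0,b1]),*(w("v2",[tx,ty,tz])-v2((624,292))+[0,b2]),
       b1*.5,b2*.5]
    o+=list(.7*(proj("scene",W([tx,ty,tz]))-(373.3,239.6)))+list(.7*(proj("side",W([tx,ty,tz]))-(305.4,225.2)))
    o+=list(.7*(proj("scene",W([X,Y,zb]))-(373.3,235.7))[1:])
    return np.array(o)
r=least_squares(f,[.167,.16,-.086,.192,.194,0,0]);print(r.x.round(4),r.fun.round(2))
J=np.linalg.inv(r.jac.T@r.jac);print("dz",1e3*(r.x[3]-r.x[4]),"sd/px",1e3*np.sqrt(J[3,3]+J[4,4]-2*J[3,4]))
for X in (.16,.163,.166,.169):
    zb=[least_squares(lambda z:(wproj("v2",W([X,-.08,z[0]]))-v2((0,rr)))[1],[.19]).x[0] for rr in(152,254,466)]
    print(X,np.round(zb,4),[ (dx,(least_squares(lambda z:(wproj("v2",W([X-dx,-.08,z[0]]))-v2((0,292)))[1],[.19]).x[0]).round(4)) for dx in(.004,.006,.008)])
E
```

```text
[ 0.1662  0.1606 -0.0858  0.1922  0.1931 -1.0555 -0.1699] [-1.01  0.72  0.2   0.48 -0.2   0.1  -0.01 -0.15  0.14 -0.53 -0.08  0.06
  0.23  0.45 -0.4   0.58]
dz -0.9717760017944055 sd/px 2.1756798499698653
0.16 [0.2254 0.203  0.14  ] [(0.004, np.float64(0.1999)), (0.006, np.float64(0.203)), (0.008, np.float64(0.2061))]
0.163 [0.2213 0.1985 0.1342] [(0.004, np.float64(0.1952)), (0.006, np.float64(0.1983)), (0.008, np.float64(0.2014))]
0.166 [0.2172 0.194  0.1285] [(0.004, np.float64(0.1905)), (0.006, np.float64(0.1936)), (0.008, np.float64(0.1967))]
0.169 [0.2132 0.1895 0.1227] [(0.004, np.float64(0.1858)), (0.006, np.float64(0.1889)), (0.008, np.float64(0.192))]
```

Tip is about −1 mm (±2) from the band middle, so it is in the band. Next is the keeper.

```bash
python3 - <<'E'
from h import *
print(L, observe()["qpos"])
h=np.array([.5941,-.1136]);po=np.array([.6832,-.1479]);off=np.array([.003,.001])
h+=off;po+=off; d=po-h; a=np.arctan2(d[1],d[0]); print("lift hinge",toL([*h,0]),"post",toL([*po,0]),"angle",np.degrees(L[2]-a))
print(wproj("w1",[*po,.213]),wproj("w1",[*h,.17]),"seen hinge (62,108)")
p,r=pose(); D=R.from_euler('xyz',[np.pi,0,a]); hi=np.r_[po,.265]
rv=(r.inv()*D).as_rotvec()
way=[(p+(hi-p)*i/14, r*R.from_rotvec(rv*min(1,i/10))) for i in range(1,15)]
way+=[(hi+np.array([0,0,-.082])*i/6,D) for i in range(1,7)]
rows(way,1)
E
```

```text
[ 0.49760497 -0.15290298 -0.16862061  5.82315509] [ 0.92980386  0.20437945 -0.65380508  2.11512743  0.16268387  0.38956474
 -1.55870753]
lift hinge [0.09132016 0.0564289  0.        ] post [0.18491279 0.03756837 0.        ] angle 11.393496123024203
[ -17.08462283 -181.03874687] [ 59.54302181 107.3678914 ] seen hinge (62,108)
[[0.52, -0.37, 0.3, -0.04, -0.46, 0.19, 1], [0.54, -0.38, 0.27, -0.04, -0.46, 0.18, 1], [0.53, -0.39, 0.25, -0.04, -0.45, 0.19, 1], [0.54, -0.41, 0.22, -0.04, -0.46, 0.19, 1], [0.54, -0.41, 0.19, -0.04, -0.46, 0.18, 1], [0.54, -0.43, 0.16, -0.04, -0.46, 0.19, 1], [0.55, -0.44, 0.14, -0.04, -0.45, 0.18, 1], [0.53, -0.44, 0.11, -0.04, -0.46, 0.19, 1], [0.54, -0.46, 0.08, -0.04, -0.46, 0.19, 1], [0.52, -0.47, 0.05, -0.04, -0.46, 0.18, 1]] max 0.55
[[0.52, -0.48, 0.03, 0.0, 0.0, 0.0, 1], [0.52, -0.49, 0.02, 0.0, 0.0, 0.0, 1], [0.52, -0.48, 0.03, 0.0, 0.0, 0.0, 1], [0.52, -0.48, 0.02, 0.0, 0.0, 0.0, 1], [0.0, 0.0, 0.69, 0.0, 0.0, 0.0, 1], [0.0, 0.0, 0.68, 0.0, 0.0, 0.0, 1], [0.0, 0.0, 0.68, 0.0, 0.0, 0.0, 1], [0.0, 0.0, 0.69, 0.0, 0.0, 0.0, 1], [0.0, 0.0, 0.68, 0.0, 0.0, 0.0, 1], [0.01, 0.0, 0.68, 0.0, 0.0, 0.0, 1]] max 0.69
```

Emit:
{"method": "move_arm", "body": {"plan": [[[0.52,-0.37,0.3,-0.04,-0.46,0.19,1],[0.54,-0.38,0.27,-0.04,-0.46,0.18,1],[0.53,-0.39,0.25,-0.04,-0.45,0.19,1],[0.54,-0.41,0.22,-0.04,-0.46,0.19,1],[0.54,-0.41,0.19,-0.04,-0.46,0.18,1],[0.54,-0.43,0.16,-0.04,-0.46,0.19,1],[0.55,-0.44,0.14,-0.04,-0.45,0.18,1],[0.53,-0.44,0.11,-0.04,-0.46,0.19,1],[0.54,-0.46,0.08,-0.04,-0.46,0.19,1],[0.52,-0.47,0.05,-0.04,-0.46,0.18,1]]]}}

```text
clock: 18.55
position: [0.634, -0.1674, 0.2665]
tool_rot: [3.141, 0.003, -0.367]
force: [-0.5, 0.4, 0.2]
grip_width: 0.0853
finger_force: 0.0
```

```bash
python3 - <<'E'
from h import *
s=observe();print(s["position"],s["tool_rot"],np.round(s["qpos"],3))
po=np.array([.6862,-.1469]);a=-.3675
p,r=pose(); D=R.from_euler('xyz',[np.pi,0,a]); hi=np.r_[po,.265]
rv=(r.inv()*D).as_rotvec()
rows([(p+(hi-p)*i/5, r*R.from_rotvec(rv*min(1,i/4))) for i in range(1,6)]+[(hi,D)]*5,1)
wrist("w3"); print(wproj("w3",[*po,.213]))
im=cv2.imread("pics/w3.png").astype(int);m=(im[...,2]-im[...,0]>90)&(abs(im[...,2]-im[...,1])<45)
n,lab,st,ce=cv2.connectedComponentsWithStats(m.astype(np.uint8));print([(st[i].tolist(),ce[i].round(1).tolist()) for i in range(1,n) if st[i,4]>60])
E
```

```text
[ 0.63402157 -0.16736519  0.26649462] [ 3.14059394e+00  2.96099979e-03 -3.67497483e-01] [ 0.479  0.581 -0.497  1.45   0.286  1.186 -1.995]
[[0.41, -0.38, 0.01, 0.0, 0.01, 0.0, 1], [0.42, -0.38, 0.02, 0.0, 0.0, 0.0, 1], [0.41, -0.38, 0.01, 0.01, 0.01, 0.0, 1], [0.41, -0.37, 0.02, -0.0, 0.01, 0.0, 1], [0.42, -0.38, 0.01, -0.0, -0.0, 0.0, 1], [-0.0, -0.0, 0.0, -0.0, -0.0, 0.0, 1], [-0.0, -0.0, 0.0, -0.0, -0.0, 0.0, 1], [-0.0, -0.0, 0.0, -0.0, -0.0, 0.0, 1], [-0.0, -0.0, 0.0, -0.0, -0.0, 0.0, 1], [-0.0, -0.0, 0.0, -0.0, -0.0, 0.0, 1]] max 0.42
[199.82587655 149.10125086]
[([187, 140, 25, 24, 464], [199.2, 151.6])]
```

Post confirmed: the wrist camera sees it at (199,152) against a predicted (200,149). Joint 7 would run into its limit on the swing, so I'll turn the tool half round first, which gives the same grasp.

Emit:
{"method": "move_arm", "body": {"plan": [[[0,0,0,0,0,-1,1],[0,0,0,0,0,-1,1],[0,0,0,0,0,-1,1],[0,0,0,0,0,-1,1],[0,0,0,0,0,-1,1],[0,0,0,0,0,-1,1],[0,0,0,0,0,-1,1],[0,0,0,0,0,-1,1],[0,0,0,0,0,-1,1],[0,0,0,0,0,-1,1]]]}}

```text
clock: 19.6
position: [0.6335, -0.1676, 0.2665]
tool_rot: [-3.141, 0.001, 0.685]
force: [-0.3, 0.5, 0.1]
grip_width: 0.0855
finger_force: 0.0
```

Emit:
{"method": "move_arm", "body": {"plan": [[[0,0,0,0,0,-1,1],[0,0,0,0,0,-1,1],[0,0,0,0,0,-1,1],[0,0,0,0,0,-1,1],[0,0,0,0,0,-1,1],[0,0,0,0,0,-1,1],[0,0,0,0,0,-1,1],[0,0,0,0,0,-1,1],[0,0,0,0,0,-1,1],[0,0,0,0,0,-1,1]]]}}

```text
clock: 20.6
position: [0.6335, -0.1677, 0.2665]
tool_rot: [-3.141, -0.0, 1.732]
force: [-1.4, 0.3, 0.4]
grip_width: 0.0855
finger_force: 0.0
```

Emit:
{"method": "move_arm", "body": {"plan": [[[0,0,0,0,0,-1,1],[0,0,0,0,0,-1,1],[0,0,0,0,0,-1,1],[0,0,0,0,0,-1,1],[0,0,0,0,0,-1,1],[0,0,0,0,0,-1,1],[0,0,0,0,0,-1,1],[0,0,0,0,0,-1,1],[0,0,0,0,0,-1,1],[0,0,0,0,0,-1,1]]]}}

```text
clock: 21.6
position: [0.6336, -0.1676, 0.2665]
tool_rot: [-3.141, -0.001, 2.779]
force: [0.2, -0.4, -1.1]
grip_width: 0.0854
finger_force: 0.0
```

```bash
python3 - <<'E'
from h import *
s=observe();print(s["position"],s["tool_rot"],np.round(s["qpos"],3))
po=np.array([.686,-.147]);a=-.3675+np.pi
p,r=pose(); D=R.from_euler('xyz',[np.pi,0,a]); hi=np.r_[po,.265]; rv=(r.inv()*D).as_rotvec()
way=[(p+(hi-p)*i/6, r*R.from_rotvec(rv*min(1,i/6))) for i in range(1,7)]+[(hi,D)]*4
way+=[(hi+np.array([0,0,-.082])*i/6,D) for i in range(1,7)]
rows(way,1)
E
```

```text
[ 0.63358986 -0.16763693  0.26647305] [-3.14117938e+00 -8.31540555e-04  2.77930502e+00] [ 0.823  0.797 -1.187  1.433  0.738  1.402  0.832]
[[-0.35, 0.32, 0.01, -0.0, -0.0, 0.01, 1], [-0.34, 0.31, 0.01, -0.0, -0.0, 0.01, 1], [-0.35, 0.32, 0.02, -0.0, -0.0, 0.0, 1], [-0.35, 0.31, 0.01, -0.0, -0.01, 0.01, 1], [-0.34, 0.32, 0.01, -0.0, 0.0, 0.01, 1], [-0.35, 0.32, 0.01, -0.0, 0.0, 0.01, 1], [-0.0, -0.0, 0.0, -0.0, 0.0, -0.0, 1], [-0.0, -0.0, 0.0, -0.0, 0.0, -0.0, 1], [-0.0, -0.0, 0.0, -0.0, 0.0, -0.0, 1], [-0.0, -0.0, 0.0, -0.0, 0.0, -0.0, 1]] max 0.35
[[-0.0, -0.0, 0.69, -0.0, 0.0, -0.0, 1], [-0.0, -0.0, 0.68, -0.0, 0.0, -0.0, 1], [-0.0, -0.0, 0.68, -0.0, 0.0, -0.0, 1], [-0.0, -0.0, 0.69, -0.0, 0.0, -0.0, 1], [-0.0, -0.0, 0.68, -0.0, 0.0, -0.0, 1], [0.0, -0.0, 0.68, -0.0, 0.0, -0.0, 1], [0, 0, 0, 0, 0, 0, 1], [0, 0, 0, 0, 0, 0, 1], [0, 0, 0, 0, 0, 0, 1], [0, 0, 0, 0, 0, 0, 1]] max 0.69
```

Emit:
{"method": "move_arm", "body": {"plan": [[[-0.35,0.32,0.01,0,0,0.01,1],[-0.34,0.31,0.01,0,0,0.01,1],[-0.35,0.32,0.02,0,0,0,1],[-0.35,0.31,0.01,0,0,0.01,1],[-0.34,0.32,0.01,0,0,0.01,1],[-0.35,0.32,0.01,0,0,0.01,1],[0,0,0,0,0,0,1],[0,0,0,0,0,0,1],[0,0,0,0,0,0,1],[0,0,0,0,0,0,1]]]}}

```text
clock: 22.6
position: [0.686, -0.1478, 0.2661]
tool_rot: [-3.141, 0.0, 2.769]
force: [-0.0, -0.3, -0.5]
grip_width: 0.0856
finger_force: 0.0
```

Emit:
{"method": "move_arm", "body": {"plan": [[[0,0,0.69,0,0,0,1],[0,0,0.68,0,0,0,1],[0,0,0.68,0,0,0,1],[0,0,0.69,0,0,0,1],[0,0,0.68,0,0,0,1],[0,0,0.68,0,0,0,1],[0,0,0,0,0,0,1],[0,0,0,0,0,0,-1],[0,0,0,0,0,0,-1],[0,0,0,0,0,0,-1]]]}}

```text
clock: 23.6
position: [0.6864, -0.1473, 0.1847]
tool_rot: [-3.142, 0.001, 2.769]
force: [0.1, -0.1, 0.2]
grip_width: 0.0441
finger_force: 0.0
```

Emit:
{"method": "move_arm", "body": {"plan": [[[0,0,0,0,0,0,-1],[0,0,0,0,0,0,-1],[0,0,0,0,0,0,-1],[0,0,0,0,0,0,-1],[0,0,0,0,0,0,-1],[0,0,0,0,0,0,-1],[0,0,0,0,0,0,-1],[0,0,0,0,0,0,-1],[0,0,0,0,0,0,-1],[0,0,0,0,0,0,-1]]]}}

```text
clock: 24.6
position: [0.6863, -0.1474, 0.1843]
tool_rot: [-3.142, 0.001, 2.769]
force: [-0.6, -1.4, 5.1]
grip_width: 0.0168
finger_force: 30.6
```

```bash
python3 - <<'E'
from h import *
s=observe();print(s["position"],s["tool_rot"],np.round(s["qpos"],3))
h=np.array([.5971,-.1126]);p,r=pose();d=p[:2]-h;a0=np.arctan2(d[1],d[0]);rad=np.hypot(*d);print("r",rad,"keeper deg",np.degrees(L[2]-a0),toL(p))
aE=L[2]-np.radians(93)
y0=r.as_euler('xyz')[2]
way=[]
for i in range(1,21):
    a=a0+(aE-a0)*i/20; rr=rad+(.094-rad)*min(1,i/8)
    way.append((np.r_[h+rr*np.array([np.cos(a),np.sin(a)]),p[2]],y0+(a-a0)))
rows(way,-1)
E
```

```text
[ 0.68632438 -0.14738641  0.18434568] [-3.14152979e+00  5.62117643e-04  2.76930634e+00] [ 0.704  0.927 -1.109  1.38   0.829  1.332  0.772]
r 0.09576578187157983 keeper deg 11.63834702293728 [0.18511704 0.03710973 0.18434568]
[[0.02, -0.34, 0.0, -0.0, 0.01, 0.68, -1], [0.03, -0.34, 0.0, -0.0, -0.0, 0.68, -1], [0.02, -0.33, 0.0, -0.0, -0.0, 0.67, -1], [0.02, -0.34, 0.0, -0.0, -0.0, 0.68, -1], [0.02, -0.34, 0.0, -0.0, -0.0, 0.68, -1], [0.03, -0.33, 0.0, -0.0, -0.0, 0.68, -1], [0.02, -0.34, 0.0, -0.0, -0.0, 0.68, -1], [0.02, -0.33, 0.0, -0.0, -0.0, 0.67, -1], [0.01, -0.33, 0.0, -0.0, -0.0, 0.68, -1], [0.02, -0.34, 0.0, -0.0, -0.0, 0.68, -1]] max 0.68
[[0.01, -0.33, 0.0, -0.0, -0.0, 0.68, -1], [0.01, -0.33, 0.0, -0.0, -0.0, 0.68, -1], [0.01, -0.34, 0.0, -0.0, -0.0, 0.67, -1], [0.01, -0.33, 0.0, -0.0, -0.0, 0.68, -1], [0.01, -0.33, 0.0, -0.0, -0.0, 0.68, -1], [0.02, -0.34, 0.0, -0.0, -0.0, 0.68, -1], [0.01, -0.33, 0.0, -0.0, -0.0, 0.68, -1], [0.01, -0.33, 0.0, -0.0, -0.0, 0.67, -1], [0.01, -0.34, 0.0, -0.0, -0.0, 0.68, -1], [0.01, -0.33, 0.0, -0.0, -0.0, 0.68, -1]] max 0.68
```

Emit:
{"method": "move_arm", "body": {"plan": [[[0.02,-0.34,0,0,0,0.68,-1],[0.03,-0.34,0,0,0,0.68,-1],[0.02,-0.33,0,0,0,0.67,-1],[0.02,-0.34,0,0,0,0.68,-1],[0.02,-0.34,0,0,0,0.68,-1],[0.03,-0.33,0,0,0,0.68,-1],[0.02,-0.34,0,0,0,0.68,-1],[0.02,-0.33,0,0,0,0.67,-1],[0.01,-0.33,0,0,0,0.68,-1],[0.02,-0.34,0,0,0,0.68,-1]]]}}

```text
clock: 25.6
position: [0.6415, -0.1976, 0.1844]
tool_rot: [3.141, 0.003, 2.055]
force: [5.4, -9.5, 4.3]
grip_width: 0.017
finger_force: 30.6
```

```bash
cat > k.py <<'E'
from h import *
s=observe();print(np.round(s["position"],4),s["tool_rot"],np.round(s["qpos"],3),np.round(s["force"],1),s["grip_width"])
h=np.array([.5971,-.1126]);p,r=pose();d=p[:2]-h;a0=np.arctan2(d[1],d[0]);rad=np.hypot(*d);print("r",rad,"keeper deg",np.degrees(L[2]-a0),"yaw-based",11.64+np.degrees((2.7693-s["tool_rot"][2])),toL(p))
E
python3 k.py
```

```text
[ 0.6415 -0.1976  0.1844] [3.14105234 0.00319168 2.05472859] [ 0.778  0.83  -0.995  1.479  0.721  1.225  0.168] [ 5.4 -9.5  4.3] 0.01696233514610494
r 0.09593391176886117 keeper deg 52.76399941382987 yaw-based 52.58192602290046 [ 0.14936972 -0.01994887  0.18443203]
```

Emit:
{"method": "move_arm", "body": {"plan": [[[-0.09,-0.34,0,0,0,0.68,-1],[0.01,-0.34,0,0,0,0.68,-1],[0.01,-0.34,0,0,0,0.67,-1],[0.01,-0.34,0,0,0,0.68,-1],[0.01,-0.34,0,0,0,0.68,-1],[0.01,-0.34,0,0,0,0.68,-1],[0.01,-0.34,0,0,0,0.68,-1],[0.01,-0.34,0,0,0,0.67,-1],[0.01,-0.34,0,0,0,0.68,-1],[0.01,-0.34,0,0,0,0.68,-1]]]}}

```text
clock: 26.6
position: [0.579, -0.207, 0.1851]
tool_rot: [3.134, -0.001, 1.346]
force: [51.1, -7.3, -19.6]
grip_width: 0.0171
finger_force: 31.3
```

```bash
python3 k.py
```

```text
[ 0.579  -0.207   0.1851] [ 3.13370059e+00 -1.15837834e-03  1.34648567e+00] [ 0.814  0.693 -0.877  1.649  0.592  1.077 -0.461] [ 51.1  -7.3 -19.6] 0.017075177343509572
r 0.09608158079558975 keeper deg 91.19937378305517 yaw-based 93.16125639680416 [ 0.08930903 -0.03963163  0.18507716]
```

Emit:
{"method": "move_arm", "body": {"plan": [[[0,0.1,0,0,0,0,-1],[0,0.1,0,0,0,0,-1],[0,0.05,0,0,0,0,-1],[0,0,0,0,0,0,-1],[0,0,0,0,0,0,-1],[0,0,0,0,0,0,-1],[0,0,0,0,0,0,-1],[0,0,0,0,0,0,-1],[0,0,0,0,0,0,-1],[0,0,0,0,0,0,-1]]]}}

```text
clock: 27.6
position: [0.5809, -0.2074, 0.1844]
tool_rot: [3.141, 0.0, 1.35]
force: [-1.0, 0.2, 6.8]
grip_width: 0.0168
finger_force: 32.6
```

```bash
python3 k.py
```

```text
[ 0.5809 -0.2074  0.1844] [3.14145385e+00 1.49093110e-04 1.34978093e+00] [ 0.808  0.7   -0.875  1.638  0.592  1.089 -0.456] [-1.   0.2  6.8] 0.01682364864904516
r 0.09619824190132278 keeper deg 90.03707167106006 yaw-based 92.97245180971451 [ 0.09125792 -0.03976932  0.1843561 ]
```

Force is relaxed and the angle is about 90°. I'll open and rise.

Emit:
{"method": "move_arm", "body": {"plan": [[[0,0,0,0,0,0,1],[0,0,0,0,0,0,1],[0,0,0,0,0,0,1],[0,0,0,0,0,0,1],[0,0,0,0,0,0,1],[0,0,0,0,0,0,1],[0,0,0,0,0,0,1],[0,0,-0.3,0,0,0,1],[0,0,-0.8,0,0,0,1],[0,0,-0.8,0,0,0,1]]]}}

```text
clock: 28.6
position: [0.581, -0.2075, 0.2237]
tool_rot: [3.141, -0.0, 1.35]
force: [0.4, 0.7, 0.0]
grip_width: 0.0852
finger_force: 0.0
```

Emit:
{"method": "move_arm", "body": {"plan": [[[0,0,-0.9,0,0,0,1],[0,0,-0.9,0,0,0,1],[0,0,-0.9,0,0,0,1],[0,0,-0.9,0,0,0,1],[0,0,-0.9,0,0,0,1],[0,0,-0.5,0,0,0,1],[0,0,0,0,0,0,1],[0,0,0,0,0,0,1],[0,0,0,0,0,0,1],[0,0,0,0,0,0,1]]]}}

```text
clock: 29.6
position: [0.5807, -0.2076, 0.3214]
tool_rot: [-3.141, 0.0, 1.349]
force: [-0.3, -0.4, -0.2]
grip_width: 0.0856
finger_force: 0.0
```

```bash
python3 - <<'E'
from h import *
wrist("w4"); a=[]
for n in("scene","side"): cv2.imwrite(f"pics/{n}3.png",grab_frame(n)["color"][:,:,::-1])
w=cv2.imread("pics/w4.png"); s=cv2.imread("pics/side3.png")[180:270,240:340]; c=cv2.imread("pics/scene3.png")[190:280,300:400]
cv2.imwrite("pics/end.png",np.vstack([cv2.resize(w[:,:],(400,300)),np.hstack([cv2.resize(x,None,fx=4,fy=3.3,interpolation=2) for x in(s,)])]) if 0 else np.hstack([cv2.resize(w,(400,594)) if 0 else np.vstack([cv2.resize(w,(400,300)),np.zeros((294,400,3),np.uint8)]),np.vstack([cv2.resize(x,(400,297),interpolation=2) for x in(s,c)])[:594]]))
E
```

```text
(no output)
```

View pics/end.png

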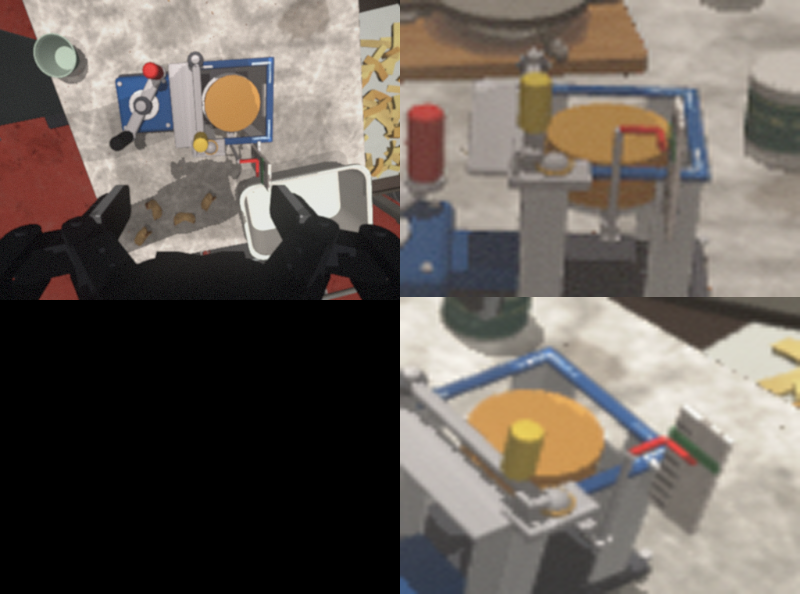

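The keeper lies across the mouth, in front of the plunger and against its stop; the post is at (201,144) in the wrist view. The pointer is at the band and the gripper is clear.

```bash
python3 -c "from workcell import job_done; print(job_done())"
```

```text
the job is handed in; nothing more can be done
None
```

I cranked the lift until the pointer measured about 1 mm below the middle of the green band (±2 mm), swung the keeper shut against its clip stop at about 90°, kept clear of the cup, tin and timer, and handed the job in at about 30 s; the system gave no pass/fail result.

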